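# Open the touch-latch kit box

### The arm

A 6-joint arm with a two-finger parallel gripper is mounted at the origin on the work surface. World frame = base frame: x ahead of the robot, y to its left, z up, the work surface at z = 0. Lengths are in mm, angles in rad, forces in N, time in s.
With the tool pointing down it reaches from about 225 to 875 mm from the base axis. Payload 3.4 kg.
Tool frame: the origin (TCP) lies at the very end of the fingers, on their centre line; the grasp point (between the pads) lies 19 mm behind it; z points along the fingers, y is the line along which they close (so a half turn about z gives the same grasp; the last joint's range is limited). The gripper opens to 85 mm and grips with 20 to 120 N. Pads are 22 mm wide; open, the fingers measure 114 mm over their backs; the gripper's body (76 mm by 85 mm) begins 54 mm behind the grasp point. The pads swing forward as they close: fully open they stand 13 mm farther back than shut.
Start: joints at [1.048, 0.276, 1.505, -0, 1.361, -0.121], TCP at [224.888, 529.234, 231.328] pointing down, gripper open.
Joint ranges: [-2.89, 2.89], [-0.75, 2.08], [0.22, 2.7], [-1.18, 4.32], [0.11, 2.71], [-2.7, 2.7]. Speed limits (rad/s): [2.57, 2.57, 3.14, 3.14, 3.14, 3.14].

### API

Orientations are given as a rotation vector (axis times angle).
In Python, from cell import status, eyes, arm gives the robot as it stands.
- The arm moves only by the tool move_arm, never from a script. Its argument "increments" is a list of rows, each an object with "delta_pos": the shift along the tool's x, y, z in m, a list of three; "yaw": the turn about the tool's z in rad. A call has 1 to 10 rows; each row shifts and turns the commanded pose from where the row before left it, along the tool's axes as they then stand; what a row does not reach is not made up. A row lasts 1/8 s, in which the tool goes at most 62.5 mm and 10.7 degrees, less where a joint would pass 70% of its speed; a pose out of reach is approached as far as the arm can. A call with a gripper value outside its range is refused whole. "claw" is the opening in per cent of the stroke, from 0 (shut) to 100 (fully open), set as the call begins (left out, the last holds). The fingers move at their own pace and stop on an object; the grip force is fixed at half the most. Time passes only in rows, so rows that do not move let the fingers close. It gives the time, the measured TCP pose, the force, the opening and the grip force at its end, in the units of the state.
- status.state(): the state, without advancing time (a new reading comes with each control period).
- eyes.capture(name): name is "scene" or "top"; returns the picture (400x640x3 uint8, red, green, blue); there is no depth.
- eyes.camera_info(name): a dict with "K" (3x3 intrinsics, pixels), "R" (3x3) and "t" (3): a world point X has camera coordinates R X + t. Camera axes: x right, y down, z forward; pixel columns grow to the right and rows downward; lengths in mm; the calibration is good to about 2 mm. A picture is of the moment at which its call begins. camera_info takes no time and is no camera call.
- arm.close_job(): hands the job in; it is judged then, once.
The state is a dict: "t": time; "q": joint angles; "joint_velocities": joint speeds; "joint_torque": joint torques, N m; "eef_pos": TCP position; "orientation": TCP orientation; "contact_force": force on the tool from outside, world axes, zero at the start; "wrist_torque": the same for the moment, N m; "finger_gap": finger opening in mm; "grasp_force": force on a finger pad.
Only numpy, scipy, OpenCV 4.12 (cv2) and the standard library are available. Lean on these libraries where they do the work, as an engineer would, in place of code of your own. Each camera call takes 0.05 s, during which the arm holds its last target. There are 200 camera calls.

### The job

Two low metal kit boxes with plain, handleless lids stand shut on the table, each held by a push-to-open catch. With the fingertips press down the front edge of the larger box's lid until the catch lets go and take the hand away so that the lid springs half open by itself; then push that lid on, up and back, until it rests fully open past upright, and move clear. Leave the smaller box shut, and do not pick up or shove any of the other things on the table.

Things in the scene. Friction and masses are not known exactly. Their poses are not given: they have to be found in the camera images.
- big_box: larger touch-latch box: grey metal, fixed to the table, 150 mm deep (its x), 200 wide (its y), rim 71.5 mm high, walls 4; flat 7 mm aluminium lid of the same outline, 9.5 mm above the rim (top 88 mm above the table when shut). Origin: centre of its underside, on the table. -x is its front, roughly towards the robot; lid hinge along y at the far +x edge. Never moves in a run
- big_front (a point): middle of the front (free) edge of the larger box's lid, on its top face; moves with the lid, x towards the hinge. Pressing this edge down 6 to 8 mm, best to its stop (about 8 N, more farther back; lighter presses do not), frees the catch for good; when let go, a spring arm lifts the lid at 1 to 2 rad/s to 0.95 rad, where it rests. It does not latch again
- big_hinge (a point): middle of the hinge line of the larger box's lid, at the lid's underside: x = +75, y = 0, z = 81 mm of the box. The lid reaches 150 mm from here
- big_lid (a joint): angle of the larger lid, rad: 0 shut and latched (cannot be raised); negative pressed, stop at -0.055 (front edge 8 mm down); positive open; 0.95 (54 deg) sprung half open. Beyond that only its weight and slow damping resist: let go before upright (1.57) it sinks back to 0.95, past upright it leans back to a stop at 1.75
- small_box: smaller touch-latch box: grey metal, fixed to the table, 120 mm deep (its x), 130 wide (its y), rim 71.5 mm high, walls 4; flat 7 mm aluminium lid of the same outline, 9.5 mm above the rim (top 88 mm above the table when shut). Origin: centre of its underside, on the table. -x is its front, roughly towards the robot; lid hinge along y at the far +x edge. Never moves in a run
- small_front (a point): middle of the front (free) edge of the smaller box's lid, on its top face; moves with the lid, x towards the hinge. Pressing this edge down 6 to 8 mm, best to its stop (about 6 N, more farther back; lighter presses do not), frees the catch for good; when let go, a spring arm lifts the lid at 1 to 2 rad/s to 0.95 rad, where it rests. It does not latch again
- small_hinge (a point): middle of the hinge line of the smaller box's lid, at the lid's underside: x = +60, y = 0, z = 81 mm of the box. The lid reaches 120 mm from here
- small_lid (a joint): angle of the smaller lid, rad: 0 shut and latched (cannot be raised); negative pressed, stop at -0.065 (front edge 8 mm down); positive open; 0.95 (54 deg) sprung half open. Beyond that only its weight and slow damping resist: let go before upright (1.57) it sinks back to 0.95, past upright it leans back to a stop at 1.75
- spray_can_mid (a point): loose aluminium can, 48 mm across, 150 mm tall, standing between the two boxes; point at its centre
- jar_mid (a point): loose glass jar, 70 mm across, 100 mm tall, at the left; point at its centre
- mug_mid (a point): loose white mug, 76 mm across, 90 mm tall, at the right; point at its centre
- log_mid (a point): loose upright piece of dark wood, 80 mm across, 130 mm tall, behind the boxes; point at its centre
- tin_mid (a point): loose white box 90 x 60 x 45 mm, behind the boxes; point at its centre
- scraper: loose spatula-like scraper lying in front of the boxes; origin under its middle, x along it
- screwdriver: loose screwdriver lying in front of the boxes; origin under its middle, x along it

How it is judged:
By the outcome, as a careful person would: the job done as asked, in the order asked, and still so for the second after the job is handed in, with the robot touching nothing.
It also fails if it takes over 42 s, if anything falls off the work surface, if the arm or the gripper's body presses on something with over 40 N, if the wrist force passes 120 N, or if a joint passes its speed limit or range.

## Working session

There is one attempt and no reset: what is moved stays moved. The work goes in short steps, Python scripts to look and compute and a tool call to move; the robot and the scene stay as the last step left them, time stands still between calls to the robot, and variables do not carry over. Pictures are saved under pics/ and viewed, at most 10 in all, crops included, and the job is handed in when it is done.

Besides the shell and the picture viewer there is one more tool, called by a JSON object that holds its "op" and its "data", one argument or row to a line. move_arm: Moves the arm, as the interface text tells. Its arguments: {"type":"object","properties":{"increments":{"type":"array","items":{"type":"object","properties":{"delta_pos":{"type":"array","items":{"type":"number"}},"yaw":{"type":"number"}}}},"claw":{"type":"number"}},"required":["increments"]}

```bash
mkdir -p pics; python3 - <<'E'
from cell import status, eyes
import cv2,numpy as np
for n in("scene","top"):
    im=eyes.capture(n); cv2.imwrite(f"pics/{n}0.png",im[:,:,::-1])
    c=eyes.camera_info(n); print(n,np.round(c["K"],1).tolist(),np.round(c["R"],3).tolist(),np.round(c["t"],1).tolist())
s=status.state(); print(s["eef_pos"],s["orientation"],s["finger_gap"],s["t"])
E
```

```text
scene [[372.9, 0.0, 312.3], [0.0, 372.9, 199.1], [0.0, 0.0, 1.0]] [[0.685, 0.728, 0.001], [0.529, -0.497, -0.688], [-0.501, 0.472, -0.725]] [-383.5, -251.5, 1397.3]
top [[381.0, 0.0, 320.4], [0.0, 381.0, 187.9], [0.0, 0.0, 1.0]] [[-0.016, -1.0, -0.002], [-0.991, 0.016, -0.132], [0.132, -0.0, -0.991]] [23.2, 577.0, 1073.4]
[224.61625082 528.79493634 230.52318314] [-6.26856070e-01 -3.07784343e+00  2.46319946e-03] 85.39533452088885 0.1
```

View pics/scene0.png

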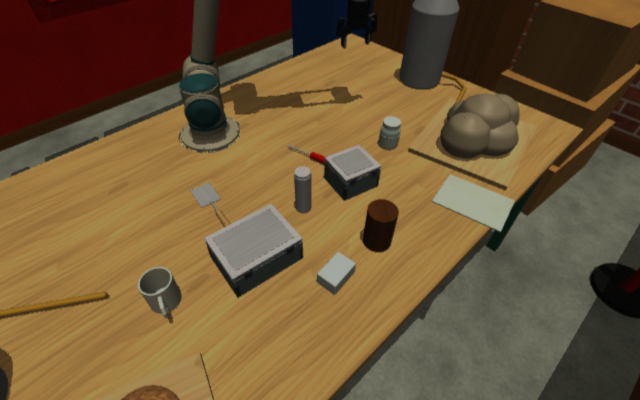

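View pics/top0.png

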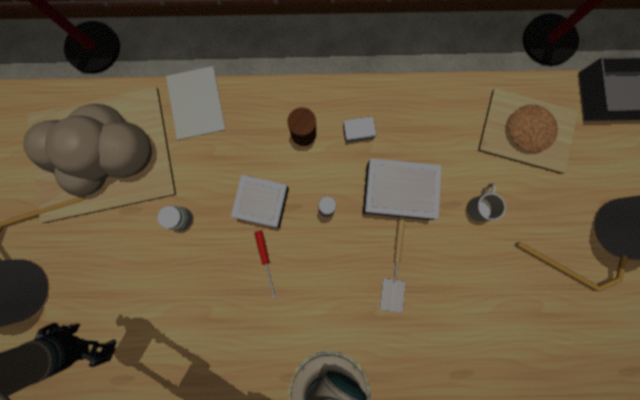

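The top view shows the larger lid at about (403,188), the smaller one at (260,201), the can at (327,206), the mug at (489,207), and the scraper reaching from (393,295) to (402,220), close to the big box's front. The scene view agrees.

```bash
cat > h.py <<'E'
import numpy as np, cv2
from cell import status, eyes, arm
def ray(n,p,z):
    c=eyes.camera_info(n);R=np.array(c["R"]);t=np.array(c["t"]);K=np.array(c["K"])
    d=R.T@np.linalg.solve(K,[p[0],p[1],1.]);o=-R.T@t
    return o+d*(z-o[2])/d[2]
def proj(n,X):
    c=eyes.camera_info(n);x=np.array(c["K"])@(np.array(c["R"])@np.array(X,float)+np.array(c["t"]));return x[:2]/x[2]
E
python3 - <<'E'
from h import *
for n,seeds in (("top",((403,188),(260,201))),("scene",((255,243),(353,163)))):
    im=cv2.imread(f"pics/{n}0.png");hsv=cv2.cvtColor(im,cv2.COLOR_BGR2HSV)
    m=((hsv[...,1]<60)&(hsv[...,2]>75)).astype(np.uint8)
    m=cv2.morphologyEx(m,cv2.MORPH_CLOSE,np.ones((3,3)))
    k,L,st,_=cv2.connectedComponentsWithStats(m)
    for s in seeds:
        l=L[s[1],s[0]]; cs,_=cv2.findContours((L==l).astype(np.uint8),cv2.RETR_EXTERNAL,cv2.CHAIN_APPROX_NONE)
        c=max(cs,key=cv2.contourArea); W=np.array([ray(n,p[0],88)[:2] for p in c],np.float32)
        print(n,s,l,hsv[s[1],s[0]],st[l],cv2.minAreaRect(W))
E
```

```text
top (403, 188) 7 [ 15  16 129] [ 365  158   77   61 3952] ((566.8906860351562, -216.795654296875), (202.93972778320312, 152.6829833984375), 83.38270568847656)
top (260, 201) 8 [ 13  14 131] [ 231  175   56   53 2115] ((538.5755004882812, 186.0702362060547), (132.40524291992188, 124.11254119873047), 76.73990631103516)
scene (255, 243) 27 [ 24  19 137] [ 205  204   97   75 3787] ((571.3834838867188, -218.60934448242188), (200.72401428222656, 151.31455993652344), 83.32090759277344)
scene (353, 163) 15 [ 27  17 132] [ 325  145   56   36 1096] ((544.4697265625, 183.22525024414062), (130.060546875, 121.22821044921875), 76.75165557861328)
```

{"op": "move_arm", "data": {
  "increments": [
    {"delta_pos":[0,0,0],"yaw":-0.143},
    {"delta_pos":[0,0,0],"yaw":-0.144},
    {"delta_pos":[-0.024,-0.046,0],"yaw":0},
    {"delta_pos":[-0.024,-0.046,0],"yaw":0},
    {"delta_pos":[-0.024,-0.046,0],"yaw":0},
    {"delta_pos":[-0.024,-0.046,0],"yaw":0},
    {"delta_pos":[-0.024,-0.046,0],"yaw":0},
    {"delta_pos":[-0.024,-0.046,0],"yaw":0},
    {"delta_pos":[-0.024,-0.046,0],"yaw":0},
    {"delta_pos":[-0.024,-0.046,0],"yaw":0}
  ],
  "claw": 0
}}

```text
t: 1.35
eef_pos: [373.6, 140.1, 231.2]
orientation: [0.18, 3.136, 0.0]
contact_force: [0.5, 0.6, 0.6]
finger_gap: -0.3
grasp_force: 0.0
```

{"op": "move_arm", "data": {
  "increments": [
    {"delta_pos":[-0.0246,-0.0475,0],"yaw":0},
    {"delta_pos":[-0.0246,-0.0475,0],"yaw":0},
    {"delta_pos":[-0.0246,-0.0475,0],"yaw":0},
    {"delta_pos":[-0.0246,-0.0475,0],"yaw":0},
    {"delta_pos":[-0.0246,-0.0475,0],"yaw":0},
    {"delta_pos":[-0.0246,-0.0475,0.02],"yaw":0},
    {"delta_pos":[-0.0246,-0.0475,0.03],"yaw":0},
    {"delta_pos":[0,0,0.04],"yaw":0},
    {"delta_pos":[0,0,0.02],"yaw":0},
    {"delta_pos":[0,0,0],"yaw":0}
  ]
}}

```text
t: 2.6
eef_pos: [504.9, -207.7, 119.2]
orientation: [-0.181, -3.132, -0.004]
contact_force: [-0.2, -0.3, -0.1]
finger_gap: -0.2
grasp_force: 0.0
```

```bash
python3 - <<'E'
from h import *
s=status.state();print(s["eef_pos"],s["contact_force"],proj("scene",s["eef_pos"]))
im=eyes.capture("scene")[150:320,170:350,::-1]
cv2.imwrite("pics/s1.png",cv2.resize(im,None,fx=3.3,fy=3.3,interpolation=cv2.INTER_CUBIC))
E
```

```text
[ 504.91323465 -207.71603331  119.19413252] [-0.16228285 -0.26516118 -0.05011468] [238.99724756 213.35507411]
```

View pics/s1.png

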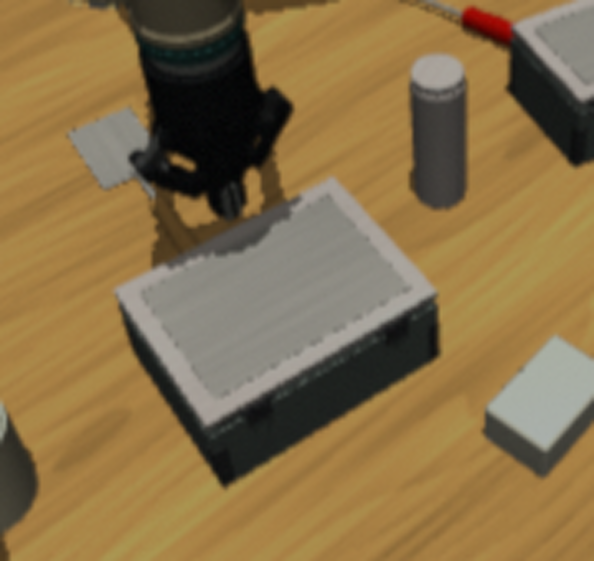

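The tip is at about (239,214.6), just above the middle of the lid's front edge, and everything else is undisturbed. I'll go 6 mm further in and press down.

{"op": "move_arm", "data": {
  "increments": [
    {"delta_pos":[-0.006,0,0.015],"yaw":0},
    {"delta_pos":[0,0,0.009],"yaw":0},
    {"delta_pos":[0,0,0.004],"yaw":0},
    {"delta_pos":[0,0,0.003],"yaw":0},
    {"delta_pos":[0,0,0.003],"yaw":0},
    {"delta_pos":[0,0,0.002],"yaw":0},
    {"delta_pos":[0,0,0],"yaw":0}
  ]
}}

```text
t: 3.52
eef_pos: [512.4, -209.0, 86.0]
orientation: [0.18, 3.136, -0.0]
contact_force: [-0.1, 1.3, 4.8]
finger_gap: 0.1
grasp_force: 2.1
```

{"op": "move_arm", "data": {
  "increments": [
    {"delta_pos":[0,0,0.002],"yaw":0},
    {"delta_pos":[0,0,0.002],"yaw":0},
    {"delta_pos":[0,0,0.001],"yaw":0},
    {"delta_pos":[0,0,0.001],"yaw":0},
    {"delta_pos":[0,0,0],"yaw":0}
  ]
}}

```text
t: 4.15
eef_pos: [512.3, -209.1, 80.9]
orientation: [0.18, 3.136, -0.001]
contact_force: [-2.9, 1.8, 10.9]
finger_gap: 0.2
grasp_force: 5.7
```

{"op": "move_arm", "data": {
  "increments": [
    {"delta_pos":[0,0,0.001],"yaw":0},
    {"delta_pos":[0,0,0.001],"yaw":0},
    {"delta_pos":[0,0,0],"yaw":0}
  ]
}}

```text
t: 4.53
eef_pos: [512.4, -209.1, 80.7]
orientation: [0.18, 3.135, -0.001]
contact_force: [-5.3, 2.6, 22.4]
finger_gap: -0.0
grasp_force: 11.1
```

The force rises sharply without further travel, so the lid is at its stop. I'll retreat up and back.

{"op": "move_arm", "data": {
  "increments": [
    {"delta_pos":[0.005,0,-0.02],"yaw":0},
    {"delta_pos":[0.04,0,-0.04],"yaw":0},
    {"delta_pos":[0.04,0,-0.04],"yaw":0},
    {"delta_pos":[0.015,0,-0.02],"yaw":0},
    {"delta_pos":[0,0,0],"yaw":0},
    {"delta_pos":[0,0,0],"yaw":0},
    {"delta_pos":[0,0,0],"yaw":0},
    {"delta_pos":[0,0,0],"yaw":0}
  ]
}}

```text
t: 5.52
eef_pos: [413.3, -197.4, 196.2]
orientation: [-0.18, -3.135, -0.002]
contact_force: [0.8, -0.6, -0.9]
finger_gap: -0.1
grasp_force: 0.0
```

```bash
python3 - <<'E'
from h import *
s=status.state();print(s["eef_pos"],s["contact_force"],s["t"],proj("scene",s["eef_pos"]))
for a in(0,.95):
    print(a,[proj("scene",[643-150*np.cos(a)*.993+u*.115,-225.5+150*np.cos(a)*.115+u*.993,81+150*np.sin(a)]).round() for u in(-100,100)])
im=eyes.capture("scene")[130:320,170:350,::-1]
cv2.imwrite("pics/s2.png",cv2.resize(im,None,fx=3,fy=3,interpolation=cv2.INTER_CUBIC))
E
```

```text
[ 413.25535393 -197.43601266  196.22808502] [ 0.84355956 -0.62788957 -0.88832747] 5.525 [217.02358244 171.79049398]
0 [array([204., 239.]), array([270., 204.])]
0.95 [array([205., 223.]), array([280., 186.])]
```

View pics/s2.png

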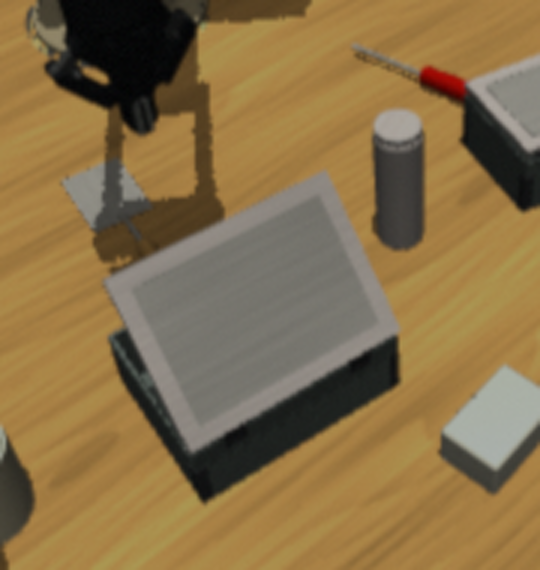

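The free edge's corners are at about (206,224) and (278,188), which matches 0.95 rad. Next I'll approach its underside at z≈183 and push the lid back.

{"op": "move_arm", "data": {
  "increments": [
    {"delta_pos":[-0.02,0,0.014],"yaw":0},
    {"delta_pos":[-0.04,0,0],"yaw":0},
    {"delta_pos":[-0.04,0,0],"yaw":0},
    {"delta_pos":[-0.02,0,0],"yaw":0},
    {"delta_pos":[-0.01,0,0],"yaw":0},
    {"delta_pos":[-0.01,0,0],"yaw":0},
    {"delta_pos":[-0.01,0,0],"yaw":0},
    {"delta_pos":[-0.01,0,0],"yaw":0}
  ]
}}

```text
t: 6.58
eef_pos: [564.2, -214.9, 186.6]
orientation: [-0.178, -3.121, -0.001]
contact_force: [-27.4, 3.6, 37.4]
finger_gap: -0.2
grasp_force: 19.0
```

```bash
python3 - <<'E'
from h import *
s=status.state();print(s["eef_pos"],s["contact_force"],s["wrist_torque"],s["t"],proj("scene",s["eef_pos"]))
im=eyes.capture("scene")[130:320,170:350,::-1]
cv2.imwrite("pics/s3.png",cv2.resize(im,None,fx=3,fy=3,interpolation=cv2.INTER_CUBIC))
E
```

```text
[ 564.24477472 -214.9327429   186.56543822] [-27.43727005   3.57135862  37.37523927] [ 0.80260722  4.88207642 -0.02641101] 6.575 [247.20912642 209.83256862]
```

View pics/s3.png

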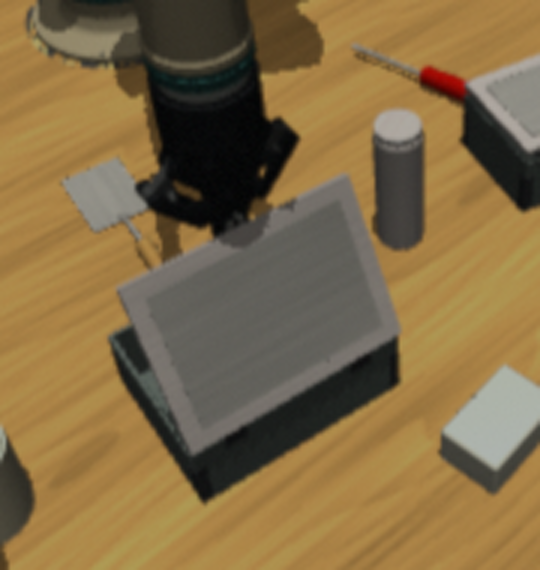

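The lid is raised to about 1.1 rad with the tip under its edge (crop (235,235)), but the edge is jamming against the finger higher up. I'll raise the tip and then follow the lid's arc.

{"op": "move_arm", "data": {
  "increments": [
    {"delta_pos":[0.002,0,-0.005],"yaw":0},
    {"delta_pos":[0,0,-0.006],"yaw":0},
    {"delta_pos":[0,0,0],"yaw":0}
  ]
}}

```text
t: 7.0
eef_pos: [570.6, -215.9, 194.7]
orientation: [0.18, 3.135, -0.001]
contact_force: [0.0, 0.6, 0.2]
finger_gap: -0.0
grasp_force: 0.4
```

{"op": "move_arm", "data": {
  "increments": [
    {"delta_pos":[-0.005,0,-0.002],"yaw":0},
    {"delta_pos":[-0.006,0,-0.002],"yaw":0},
    {"delta_pos":[-0.006,0,-0.002],"yaw":0},
    {"delta_pos":[0,0,0],"yaw":0}
  ]
}}

```text
t: 7.5
eef_pos: [588.2, -217.8, 200.2]
orientation: [0.18, 3.135, -0.0]
contact_force: [-0.6, -0.8, -0.4]
finger_gap: 0.1
grasp_force: 0.1
```

{"op": "move_arm", "data": {
  "increments": [
    {"delta_pos":[-0.007,0,-0.002],"yaw":0},
    {"delta_pos":[-0.007,0,-0.002],"yaw":0},
    {"delta_pos":[-0.007,0,-0.001],"yaw":0},
    {"delta_pos":[-0.007,0,-0.001],"yaw":0},
    {"delta_pos":[0,0,0],"yaw":0}
  ]
}}

```text
t: 8.12
eef_pos: [616.3, -221.1, 209.1]
orientation: [0.18, 3.132, -0.002]
contact_force: [-2.4, 0.6, 9.5]
finger_gap: -0.0
grasp_force: 4.8
```

```bash
python3 - <<'E'
from h import *
s=status.state();print(s["eef_pos"],s["contact_force"],s["t"],proj("scene",s["eef_pos"]))
im=eyes.capture("scene")[130:320,170:350,::-1]
cv2.imwrite("pics/s4.png",cv2.resize(im,None,fx=3,fy=3,interpolation=cv2.INTER_CUBIC))
E
```

```text
[ 616.34618068 -221.07635278  209.12499437] [-2.36861375  0.6453225   9.47496296] 8.125 [257.65690143 217.16792113]
```

View pics/s4.png

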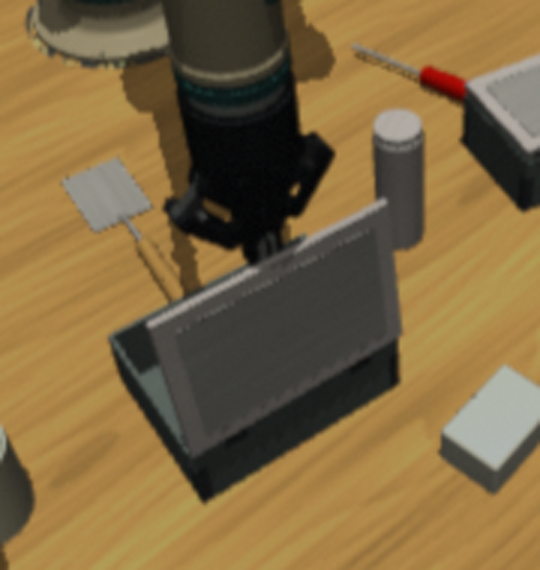

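The lid is close to upright (edge corners at about (220,238) and (298,198)) and the finger is behind it. I'll raise slightly and continue.

{"op": "move_arm", "data": {
  "increments": [
    {"delta_pos":[0,0,-0.006],"yaw":0},
    {"delta_pos":[-0.006,0,-0.001],"yaw":0},
    {"delta_pos":[-0.007,0,0],"yaw":0},
    {"delta_pos":[-0.007,0,0],"yaw":0},
    {"delta_pos":[-0.007,0,0],"yaw":0},
    {"delta_pos":[-0.007,0,0],"yaw":0},
    {"delta_pos":[-0.005,0,0],"yaw":0},
    {"delta_pos":[0,0,0],"yaw":0}
  ]
}}

```text
t: 9.18
eef_pos: [654.2, -225.4, 213.2]
orientation: [0.18, 3.136, 0.0]
contact_force: [-0.4, -0.6, -0.1]
finger_gap: -0.3
grasp_force: 0.2
```

{"op": "move_arm", "data": {
  "increments": [
    {"delta_pos":[0,0,0],"yaw":0},
    {"delta_pos":[0,0,0],"yaw":0},
    {"delta_pos":[0,0,0],"yaw":0},
    {"delta_pos":[0.03,0,-0.005],"yaw":0},
    {"delta_pos":[0.04,0,-0.02],"yaw":0},
    {"delta_pos":[0.05,0,-0.03],"yaw":0},
    {"delta_pos":[0.05,0,-0.03],"yaw":0},
    {"delta_pos":[0.04,0,-0.01],"yaw":0},
    {"delta_pos":[0,0,0],"yaw":0},
    {"delta_pos":[0,0,0],"yaw":0}
  ]
}}

```text
t: 10.42
eef_pos: [445.1, -201.4, 308.4]
orientation: [0.181, 3.135, -0.0]
contact_force: [-0.1, -0.5, -0.2]
finger_gap: -0.2
grasp_force: 0.0
```

```bash
python3 - <<'E'
from h import *
s=status.state();print(s["eef_pos"],s["contact_force"],s["t"])
for a in(1.57,1.75):
    print(a,[proj("scene",[643-150*np.cos(a)*.993+u*.115,-225.5+150*np.cos(a)*.115+u*.993,81+150*np.sin(a)]).round() for u in(-100,100)])
im=eyes.capture("scene")[100:340,130:430,::-1]
cv2.imwrite("pics/s5.png",cv2.resize(im,None,fx=2.4,fy=2.4,interpolation=cv2.INTER_CUBIC))
E
```

```text
[ 445.13585926 -201.38404436  308.40863747] [-0.1327677  -0.46559993 -0.23045194] 10.425
1.57 [array([220., 241.]), array([300., 198.])]
1.75 [array([227., 250.]), array([307., 206.])]
```

View pics/s5.png

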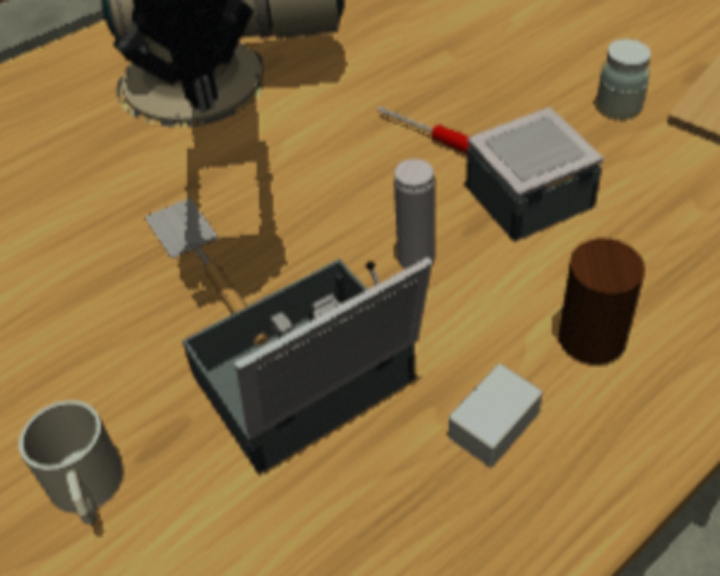

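The lid's free edge is at about (229,252) and (308,209), which matches the 1.75 rad stop. The smaller box is shut, the other things look unmoved, and the hand is clear.

```bash
python3 -c "
from cell import arm
print(arm.close_job())"
```

```text
the job is handed in; nothing more can be done
None
```

The larger lid was pressed, sprang half open by itself, and was pushed back to rest at its open stop; the smaller box is still shut, nothing else looked moved, the hand is clear, and the job was handed in about 10.5 s in.

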